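# Retrieve the dropped sample tin and feed it to the chute stop

## Task

The short sample tin has dropped behind the wire guard. Keep your fingers off it there: draw it out with the hooked rod until it is clear of the guard, and leave the rod lying on the bench. Then stand the tin in the upper part of the sloped chute and push it down under the cover until it rests against the escapement stop, standing on the chute floor; do not knock it over, and leave the other things on the bench where they are.

Things in the scene. Friction and masses are not known exactly. Their poses are not given: they have to be found in the camera images.
- tin: The short, plain light-grey sample tin with a lid: upright cylinder, rim 63 mm across (body 60 mm), 62 mm high, about 85 g. Origin at the centre of its underside, z up through the lid. It starts upright on the bench inside the guard. Friction holds it on the chute: it stays where it is left on the slope and must be pushed all the way.
- rod: Loose hooked rod lying flat on the bench, about 150 g. Origin on its underside below the middle of the black handle; x along the rod to the hook end, y to the side the hook points to, z up. Handle: block 110 mm long (x -55 to +55), 22 mm wide, 30 mm high. The rest is a steel bar 12 mm thick.
- rod_bend (a point): On the rod's bar centre line where it bends square into the hook: x = 200, y = 0, z = 6.5 mm in the rod's frame (axes as the rod's). From here the bar runs 45 mm to +y, then slants back to its tip at x = 190, y = 65 mm of the rod (centre line; add 6 mm bar radius).
- guard: Fixed wire guard on the bench. Origin on the bench at the middle of its open mouth; x runs inward, y sideways (away from the robot). Wire roof 122 mm above the bench (top 129), wire sides at y = -115 and +115 mm, 7 mm thick, each with a foot strip 4 mm high reaching inward to y = -104 and +104. Only the mouth (x = 0, whole width) is open; before it is bare bench.
- guard_back (a point): Foot of the guard's grey back plate, on the bench: x = 164 mm in the guard's frame, axes as the guard's. A pulley stands out 18 mm from the plate's middle, 45 to 105 mm above the bench.
- channel: Sloped channel of the fixed steel feed chute, 13 degrees. Origin on its floor, midway between the walls, at the uphill face of the escapement stop, 32 mm above the bench; x downhill along the floor, z square to the floor. Walls 22 mm high, 76 mm apart inside. Stop plate 42 mm high. Cover (grey cheeks, clear roof 82 to 86 mm over the floor) over x = -50 to +28. Tin at rest on the stop: x = -30 mm.
- channel_head (a point): Upper, open end of the chute floor, midway between the walls: x = -255 mm in the channel's frame (axes as the channel's), about 89 mm above the bench.
- tape: Bystander: roll of paper tape, 89 mm across, 25 mm high, loose. Origin at the centre of its underside.
- screwdriver: Bystander: screwdriver, 195 mm long, loose. Origin under its middle.
- marker: Bystander: black marker pen, 138 mm long, loose. Origin under its middle.
Things that resemble listed ones, but are neither listed nor needed, are in the scene too. Leave any purple look-alike of the tin alone.

How it is judged:
On the way:
1. the tin is drawn out and stands on the bench clear of the guard's mouth (x of tin in the frame of guard below -0.033 m and height (world z) of tin below 0.015 m and angle between tin's own z axis and vertical below 0.2 rad), for 0.1 s.
At the end, for the whole second after the job is handed in: The short tin stands squarely (within 0.1 rad) on the chute floor (within 5 mm) between the walls, at rest against the escapement stop (gap at most 5 mm); the hooked rod lies at rest on the bench (its origin less than 30 mm above it) (x of tin in the frame of channel between -0.035 and -0.024 m and y of tin in the frame of channel between -0.015 and 0.015 m and z of tin in the frame of channel between -0.005 and 0.005 m and angle between the z axis of tin and the z axis of channel, either way round below 0.1 rad and angle between tin's own z axis and vertical below 1 rad and linear speed of each of tin, rod below 0.02 m/s and height (world z) of rod between -0.01 and 0.03 m); the robot touches nothing.
It fails at once if the fingers touch the tin while its centre is behind the guard's mouth (contact force between the fingers and tin above 0.2 N and x of tin in the frame of guard above 0 m).
It fails at once if the tin is knocked over (angle between tin's own z axis and vertical above 0.9 rad).
It fails at once if a bystander is moved by more than 30 mm (distance of any of tape, screwdriver, marker from where it was at the start of the episode above 0.03 m).
It also fails if it takes over 72 s, if anything falls off the work surface, if the arm or the gripper's body presses on something with over 40 N, if the wrist force passes 120 N, or if a joint passes its speed limit or range.

## Robot

A 6-joint arm with a two-finger parallel gripper is mounted at the origin on a cart in front of the work surface, level with it; the furniture and walls round the work are solid. World frame = base frame: x ahead of the robot, y to its left, z up, the work surface at z = 0. Lengths are in m, angles in rad, forces in N, time in s.
With the tool pointing down it reaches from about 0.35 to 0.775 m from the base axis. Payload 7.3 kg.
Tool frame: the origin (TCP) lies between the finger pads; the fingertips stand ahead of it and the grasp point (between the pads) lies 6 mm ahead of it (robot.tip_extent is the x of the fingertips in the tool frame, in m); x points along the fingers, z is the direction in which the jaws open and shut, and the axes are right-handed (so a half turn about x gives the same grasp; the last joint's range is limited). The gripper opens to 92 mm and grips with 3 to 60 N. Pads are 19 mm wide; open, the fingers measure 130 mm over their backs; the gripper's body (75 mm by 190 mm) begins 47 mm behind the grasp point.
Start: joints at [1.123, 0.342, 1.524, -0, 1.275, -0.146], TCP at [0.156, 0.501, 0.252] pointing down, gripper open.
Joint ranges: [-2.53, 2.53], [-0.77, 2.02], [0.04, 2.7], [-1, 4.14], [0.28, 2.66], [-3.11, 3.11]. Speed limits (rad/s): [2.57, 2.57, 3.14, 3.14, 3.14, 3.14].

## Interface

Orientations are given as [roll, pitch, yaw] about the fixed x, y, z axes, in that order (R = Rz(yaw) Ry(pitch) Rx(roll)).
In Python, from cell import robot gives the robot as it stands. The module is installed in compiled form; this text tells all that it offers.
- The arm moves only by the shell command python3 -m creep 'ROWS' [FORCE]. ROWS is JSON, a list of rows, each an object with "translation": the shift along the tool's x, y, z in m, a list of three; "twist": the turn, a rotation vector about the tool's x, y, z in rad, a list of three; "hand": the opening in per cent of the stroke, from 0 (shut) to 100 (fully open). A call has 1 to 5 rows; each row is the pose to reach, as a shift and turn from the pose measured when the call began, along the tool's axes at that moment; what a row does not reach only later rows make up. A row lasts 1/10 s, in which the tool goes at most 50 mm and 8.59 degrees, less where a joint would pass 70% of its speed; a pose out of reach is approached as far as the arm can. A call with a gripper value outside its range is refused whole. The fingers move at their own pace and stop on an object; FORCE is the grip in N (left out, the last holds). Time passes only in rows, so rows that repeat a pose let the fingers close. It gives the time, the measured TCP pose, the force and the opening at its end, in the units of the state.
- robot.observe(): the state, without advancing time (a new reading comes with each control period).
- robot.read_camera(name): name is "scene" or "top"; returns the picture (384x512x3 uint8, blue, green, red); there is no depth.
- robot.calibration(name): a dict with "intrinsics" (3x3 intrinsics, pixels), "dist" ([k1, k2, p1, p2, k3] as OpenCV has them; the pictures are not rectified), "cam_to_world" (4x4, takes a point from camera to world coordinates). Camera axes: x right, y up, looking along -z (the intrinsics and any distortion apply to the point x, -y, -z); pixel columns grow to the right and rows downward; lengths in m; the calibration is good to about 2 mm. A picture is of the moment at which its call begins. calibration takes no time and is no camera call.
- robot.hand_in(): hands the job in, once; it reports no verdict.
The state is a dict: "time": time; "qpos": joint angles; "qvel": joint speeds; "joint_efforts": joint torques, N m; "tool_pos": TCP position; "tool_rot": TCP orientation; "contact_force": force on the tool from outside, world axes, zero at the start; "torque": the same for the moment, N m; "opening": finger opening in m.
Only numpy, scipy, OpenCV 4.12 (cv2) and the standard library are available. Lean on these libraries where they do the work, as an engineer would, in place of code of your own. Each camera call takes 0.05 s, during which the arm holds its last target. There are 200 camera calls.

## Working session

There is one attempt and no reset: what is moved stays moved. The work goes in short steps, Python scripts to look and compute and a shell command to move; the robot and the scene stay as the last step left them, time stands still between calls to the robot, and variables do not carry over. Pictures are saved under pics/ and viewed, about 8 in all and at most 12, crops included, and the job is handed in when it is done.

```bash
mkdir -p pics; python3 - <<'E'
from cell import robot
import cv2,numpy as np
for n in("scene","top"):
    cv2.imwrite(f"pics/{n}0.png",cv2.resize(robot.read_camera(n),None,fx=1.5,fy=1.5,interpolation=cv2.INTER_CUBIC))
    c=robot.calibration(n);print(n,np.round(c["intrinsics"],1).tolist(),c["dist"],np.round(c["cam_to_world"],3).tolist())
print(robot.observe(),robot.tip_extent)
E
```

```text
scene [[414.4, 0.0, 256.1], [0.0, 414.4, 193.1], [0.0, 0.0, 1.0]] [-0.12729793  0.          0.          0.          0.        ] [[-0.867, 0.253, -0.429, 0.041], [-0.499, -0.436, 0.749, 0.947], [0.002, 0.863, 0.504, 0.703], [0.0, 0.0, 0.0, 1.0]]
top [[493.8, 0.0, 250.1], [0.0, 493.8, 189.9], [0.0, 0.0, 1.0]] [-0.02947964  0.          0.          0.          0.        ] [[0.216, 0.953, -0.212, 0.256], [-0.976, 0.211, -0.047, -0.065], [-0.0, 0.217, 0.976, 1.585], [0.0, 0.0, 0.0, 1.0]]
{'time': 0.1, 'qpos': array([ 1.12298071e+00,  3.42684107e-01,  1.52489046e+00,  4.40358033e-06,
        1.27539294e+00, -1.45989527e-01]), 'qvel': array([ 1.52348749e-03,  7.04785430e-05, -2.96999118e-03,  1.49221322e-03,
        1.34911092e-03,  1.77682314e-03]), 'joint_efforts': array([ 2.65386749e-03, -4.31999409e+01, -2.44699985e+01,  7.20957876e-02,
        5.25317097e-02, -6.72427882e-05]), 'tool_pos': array([0.15589931, 0.5009915 , 0.25110914]), 'tool_rot': array([ 2.9925402 ,  1.56942147, -2.02167615]), 'contact_force': array([-0.75770034,  0.08371362,  0.10703045]), 'torque': array([ 0.01225985, -0.01164752, -0.04898007]), 'opening': 0.09149514598511031} 0.025
```

View pics/scene0.png

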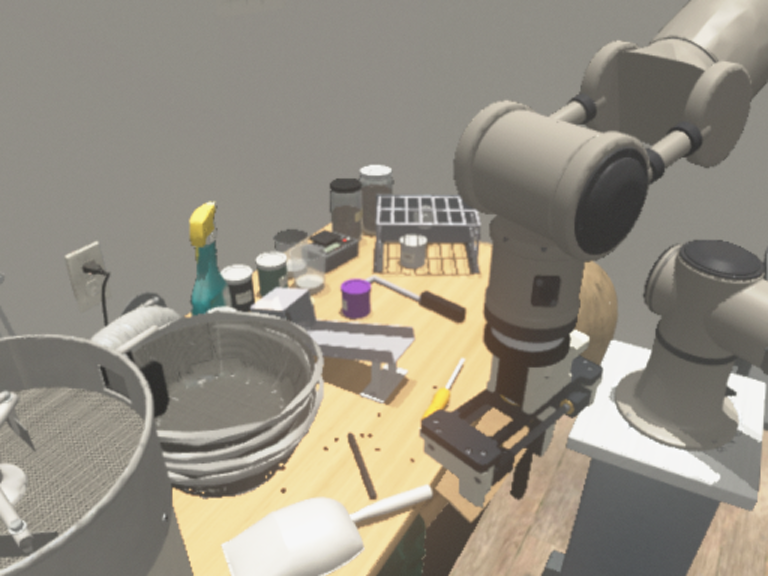

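View pics/top0.png

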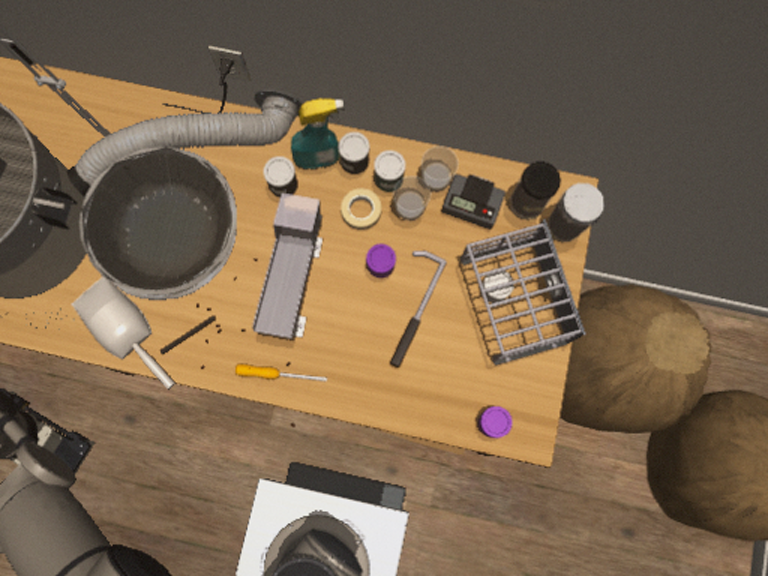

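The scene view shows the tin inside the guard at about (413,250). In the top view (1.5x) the tin is at (497,285), the rod runs from handle (405,343) to bend (440,262) to tip (417,253), the chute is at (285,270) and the guard mouth is on its left. I'll crop in for accurate pixels.

```bash
cat >h.py <<'E'
from cell import robot
import cv2,numpy as np
def cal(n):
    c=robot.calibration(n);return np.array(c["intrinsics"]),np.array(c["dist"]),np.array(c["cam_to_world"])
def ray(n,uv):
    K,d,T=cal(n);p=cv2.undistortPoints(np.array(uv,float).reshape(-1,1,2),K,d).reshape(-1,2)
    v=np.c_[p[:,0],-p[:,1],-np.ones(len(p))]@T[:3,:3].T
    return T[:3,3],v
def px2w(n,uv,z):
    o,v=ray(n,uv);return o+v*((np.asarray(z)-o[2])/v[:,2])[:,None]
def w2px(n,P):
    K,d,T=cal(n);p=(np.atleast_2d(P)-T[:3,3])@T[:3,:3]*[1,-1,-1]
    return cv2.projectPoints(p,np.zeros(3),np.zeros(3),K,d)[0].reshape(-1,2)
def shot(n,f,x0,y0,w,h,s):
    im=robot.read_camera(n);cv2.imwrite(f"pics/{f}.png",cv2.resize(im[y0:y0+h,x0:x0+w],None,fx=s,fy=s,interpolation=cv2.INTER_CUBIC));return im
E
python3 -c "
from h import *
shot('top','c1',150,120,250,180,3.2)"
```

```text
(no output)
```

View pics/c1.png

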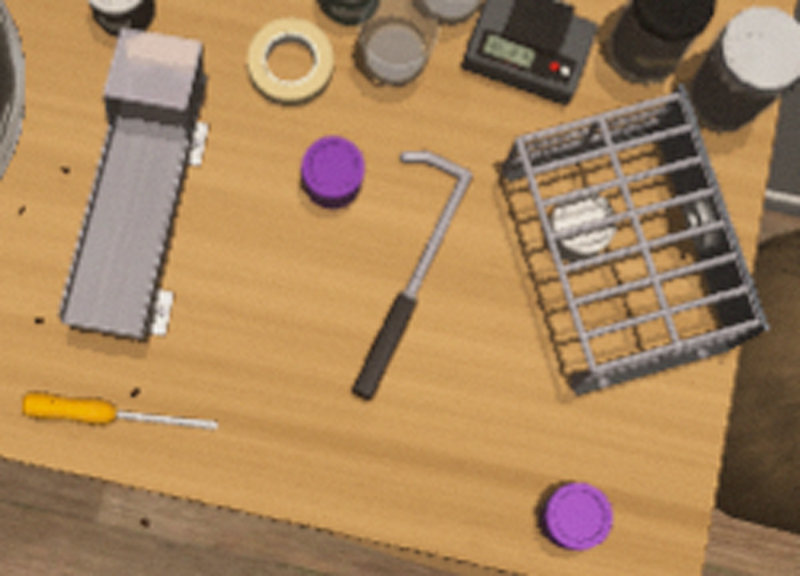

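```bash
python3 - <<'E'
from h import *
S=lambda l:[(150+a/3.2,120+b/3.2) for a,b in l]
r=lambda a:np.round(a,3).tolist()
print("roof",r(px2w("top",S([(519,137),(684,92),(765,325),(597,377)]),[.125]*4)))
print("mouth feet",r(px2w("top",S([(505,172),(577,390)]),[.004]*2)))
print("tin",r(px2w("top",S([(583,220)]),[.062])))
b=px2w("top",S([(467,177),(405,157),(364,386),(407,298)]),[.0125,.0125,.03,.03]);print("rod bend,tip,hend,hfront",r(b))
print("chute head walls L,R",r(px2w("top",S([(63,320),(150,337)]),[.111]*2)))
print("cover uphill top L R", r(px2w("top",S([(109,88),(189,108)]),[.125]*2)), "far",r(px2w("top",S([(125,30),(202,42)]),[.11]*2)))
print("tape",r(px2w("top",S([(291,61)]),[.025])),"purple",r(px2w("top",S([(333,165),(578,516)]),[.062]*2)),"sd",r(px2w("top",S([(25,405),(215,425)]),[.01]*2)))
from scipy.spatial.transform import Rotation as R
s=robot.observe();print(R.from_euler('xyz',s['tool_rot']).as_matrix().round(2))
E
```

```text
roof [[0.697, -0.162, 0.125], [0.776, -0.309, 0.125], [0.568, -0.422, 0.125], [0.486, -0.276, 0.125]]
mouth feet [[0.694, -0.163, 0.004], [0.488, -0.277, 0.004]]
tin [[0.647, -0.244, 0.062]]
rod bend,tip,hend,hfront [[0.678, -0.125, 0.012], [0.685, -0.059, 0.012], [0.443, -0.067, 0.03], [0.538, -0.091, 0.03]]
chute head walls L,R [[0.433, 0.223, 0.111], [0.435, 0.139, 0.111]]
cover uphill top L R [[0.66, 0.234, 0.125], [0.657, 0.154, 0.125]] far [[0.725, 0.236, 0.11], [0.73, 0.159, 0.11]]
tape [[0.757, 0.078, 0.025]] purple [[0.648, 0.009, 0.062], [0.362, -0.292, 0.062]] sd [[0.354, 0.259, 0.01], [0.375, 0.069, 0.01]]
[[-0.   -0.95  0.3 ]
 [-0.    0.3   0.95]
 [-1.    0.   -0.  ]]
```

```bash
cat >p.py <<'E'
# plan: x y z jaw_deg [lean_deg along jaw-normal]; prints tool-frame shift & turn
import sys
from cell import robot
import numpy as np
from scipy.spatial.transform import Rotation as R
s=robot.observe();M=R.from_euler('xyz',s['tool_rot']);p=np.array(s['tool_pos'])
z=M.as_matrix()[:,2];print("t",round(s['time'],2),"tcp",p.round(4),"jaw",round(np.degrees(np.arctan2(z[1],z[0])),1),"down",M.as_matrix()[:,0].round(3),"F",s['contact_force'].round(1),"open",round(s['opening'],4))
for a in sys.argv[1:]:
    x,y,h,j=map(float,a.split(','));j=np.radians(j);zz=np.array([np.cos(j),np.sin(j),0]);xx=np.array([0,0,-1.]);
    T=R.from_matrix(np.c_[xx,np.cross(zz,xx),zz])
    print(a,"->",M.inv().apply(np.array([x,y,h])-p).round(4),(M.inv()*T).as_rotvec().round(3))
E
python3 p.py .487,-.078,.25,76 .487,-.078,.12,76
```

```text
t 0.15 tcp [0.1559 0.5011 0.2512] jaw 72.7 down [-0.    -0.001 -1.   ] F [-0.7  0.1  0.3] open 0.0918
.487,-.078,.25,76 -> [ 0.0016 -0.4882 -0.4545] [-0.057 -0.001 -0.   ]
.487,-.078,.12,76 -> [ 0.1316 -0.4883 -0.4543] [-0.057 -0.001 -0.   ]
```

```bash
R='{"translation":[0,-0.488,-0.4545],"twist":[0,0,0],"hand":70}'; python3 -m creep '[{"translation":[0,-0.488,-0.454],"twist":[0,0,0],"hand":70},{"translation":[0,-0.488,-0.454],"twist":[0,0,0],"hand":70},{"translation":[0,-0.488,-0.454],"twist":[0,0,0],"hand":70},{"translation":[0,-0.488,-0.454],"twist":[0,0,0],"hand":70},{"translation":[0,-0.488,-0.454],"twist":[0,0,0],"hand":70}]' 50; python3 p.py .487,-.078,.25,76
```

```text
time: 0.65
tool_pos: [0.2805, 0.2825, 0.2516]
tool_rot: [3.105, 1.57, -1.908]
contact_force: [1.0, 0.9, -0.3]
opening: 0.0645
t 0.65 tcp [0.2805 0.2825 0.2516] jaw 72.7 down [-0.    -0.001 -1.   ] F [ 1.   0.9 -0.3] open 0.0645
.487,-.078,.25,76 -> [ 0.0019 -0.3042 -0.283 ] [-0.057 -0.001 -0.   ]
```

```bash
python3 -m creep '[{"translation":[0,-0.304,-0.283],"twist":[0,0,0],"hand":70},{"translation":[0,-0.304,-0.283],"twist":[0,0,0],"hand":70},{"translation":[0,-0.304,-0.283],"twist":[0,0,0],"hand":70},{"translation":[0,-0.304,-0.283],"twist":[0,0,0],"hand":70},{"translation":[0,-0.304,-0.283],"twist":[0,0,0],"hand":70}]'; python3 p.py .487,-.078,.12,76
```

```text
time: 1.15
tool_pos: [0.4046, 0.0651, 0.2519]
tool_rot: [-2.886, 1.57, -1.617]
contact_force: [0.9, -0.1, -0.7]
opening: 0.0642
t 1.15 tcp [0.4046 0.0651 0.2519] jaw 72.7 down [-0.    -0.001 -1.   ] F [ 0.9 -0.1 -0.7] open 0.0642
.487,-.078,.12,76 -> [ 0.132  -0.1212 -0.1121] [-0.057 -0.001  0.   ]
```

```bash
python3 -m creep '[{"translation":[0.05,-0.121,-0.112],"twist":[-0.057,0,0],"hand":60},{"translation":[0.09,-0.121,-0.112],"twist":[-0.057,0,0],"hand":60},{"translation":[0.132,-0.121,-0.112],"twist":[-0.057,0,0],"hand":60},{"translation":[0.132,-0.121,-0.112],"twist":[-0.057,0,0],"hand":60},{"translation":[0.132,-0.121,-0.112],"twist":[-0.057,0,0],"hand":60}]'; python3 p.py .487,-.078,.031,76
python3 -c "
from h import *
shot('top','c2',200,120,180,140,4)"
```

```text
time: 1.65
tool_pos: [0.4862, -0.0799, 0.1165]
tool_rot: [1.767, 1.566, 3.091]
contact_force: [0.0, -0.5, -0.6]
opening: 0.0553
t 1.65 tcp [ 0.4862 -0.0799  0.1165] jaw 75.9 down [-0.004  0.    -1.   ] F [ 0.  -0.5 -0.6] open 0.0553
.487,-.078,.031,76 -> [ 0.0855 -0.0007  0.0021] [-0.002 -0.001 -0.004]
```

View pics/c2.png

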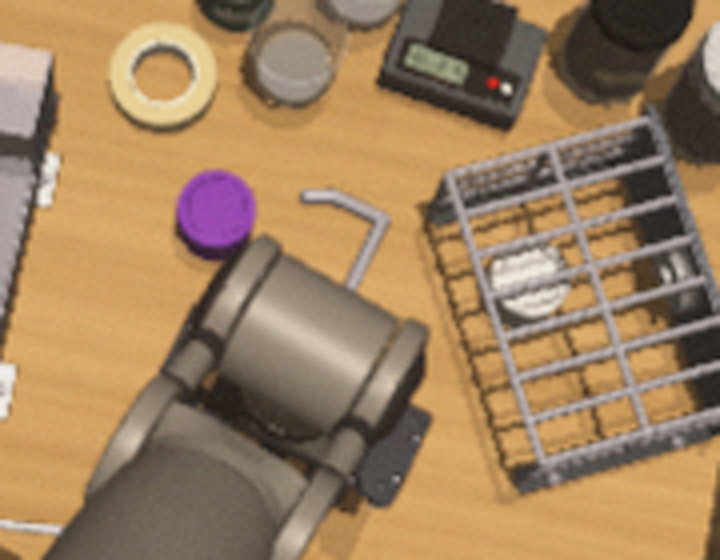

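The arm covers the handle. The bend at (385,215) and the tin at (528,282) are unchanged, so I'll descend and grip.

```bash
python3 -m creep '[{"translation":[0.04,-0.001,0.002],"twist":[0,0,-0.004],"hand":60},{"translation":[0.085,-0.001,0.002],"twist":[0,0,-0.004],"hand":60},{"translation":[0.085,-0.001,0.002],"twist":[0,0,-0.004],"hand":60},{"translation":[0.085,-0.001,0.002],"twist":[0,0,-0.004],"hand":10},{"translation":[0.085,-0.001,0.002],"twist":[0,0,-0.004],"hand":10}]' 50;python3 -m creep '[{"translation":[0,0,0],"twist":[0,0,0],"hand":10},{"translation":[0,0,0],"twist":[0,0,0],"hand":10},{"translation":[0,0,0],"twist":[0,0,0],"hand":10},{"translation":[-0.01,0,0],"twist":[0,0,0],"hand":10},{"translation":[-0.02,0,0],"twist":[0,0,0],"hand":10}]' 50; python3 p.py
```

```text
time: 2.2
tool_pos: [0.4874, -0.0782, 0.0316]
tool_rot: [2.494, 1.57, -2.464]
contact_force: [-0.3, 0.3, -1.0]
opening: 0.0436
time: 2.7
tool_pos: [0.4871, -0.0781, 0.0522]
tool_rot: [2.097, 1.569, -2.862]
contact_force: [0.2, 1.2, -2.1]
opening: 0.0214
t 2.7 tcp [ 0.4871 -0.0781  0.0522] jaw 75.9 down [-0.002 -0.001 -1.   ] F [ 0.2  1.2 -2.1] open 0.0214
```

```bash
python3 p.py .41,-.056,.052,28.4; python3 -m creep '[{"translation":[0,0.04,0],"twist":[0,0,0],"hand":10},{"translation":[0,0.08,0.002],"twist":[0,0,0],"hand":10},{"translation":[0,0.08,0.002],"twist":[0.13,0,0],"hand":10},{"translation":[0,0.08,0.002],"twist":[0.26,0,0],"hand":10},{"translation":[0,0.08,0.002],"twist":[0.39,0,0],"hand":10}]';python3 p.py .41,-.056,.052,28.4
```

```text
t 2.7 tcp [ 0.4871 -0.0781  0.0522] jaw 75.9 down [-0.002 -0.001 -1.   ] F [ 0.2  1.2 -2.1] open 0.0214
.41,-.056,.052,28.4 -> [0.0003 0.0802 0.0026] [ 0.829 -0.002 -0.001]
time: 3.2
tool_pos: [0.4102, -0.0567, 0.0532]
tool_rot: [-3.133, 1.57, -2.204]
contact_force: [-0.1, 0.1, -1.5]
opening: 0.0217
t 3.2 tcp [ 0.4102 -0.0567  0.0532] jaw 53.2 down [-0.001 -0.001 -1.   ] F [-0.1  0.1 -1.5] open 0.0217
.41,-.056,.052,28.4 -> [0.0012 0.0006 0.0005] [ 0.433 -0.001  0.   ]
```

Finish the turn, lower to the bench height of the grip (TCP z about 0.034), and look.

```bash
python3 -m creep '[{"translation":[0,0,0],"twist":[0.13,0,0],"hand":10},{"translation":[0,0,0],"twist":[0.26,0,0],"hand":10},{"translation":[0.005,0,0],"twist":[0.39,0,0],"hand":10},{"translation":[0.01,0,0],"twist":[0.433,0,0],"hand":10},{"translation":[0.019,0,0],"twist":[0.433,0,0],"hand":10}]';python3 p.py .41,-.056,.033,28.4
python3 -c "
from h import *
shot('top','c3',200,140,190,140,4)"
```

```text
time: 3.7
tool_pos: [0.4109, -0.057, 0.0349]
tool_rot: [-1.348, 1.569, -0.852]
contact_force: [0.2, 0.4, -1.9]
opening: 0.0217
t 3.7 tcp [ 0.4109 -0.057   0.0349] jaw 28.4 down [ 0.001 -0.002 -1.   ] F [ 0.2  0.4 -1.9] open 0.0217
.41,-.056,.033,28.4 -> [ 0.0019  0.0013 -0.0003] [-0.     0.     0.002]
```

View pics/c3.png

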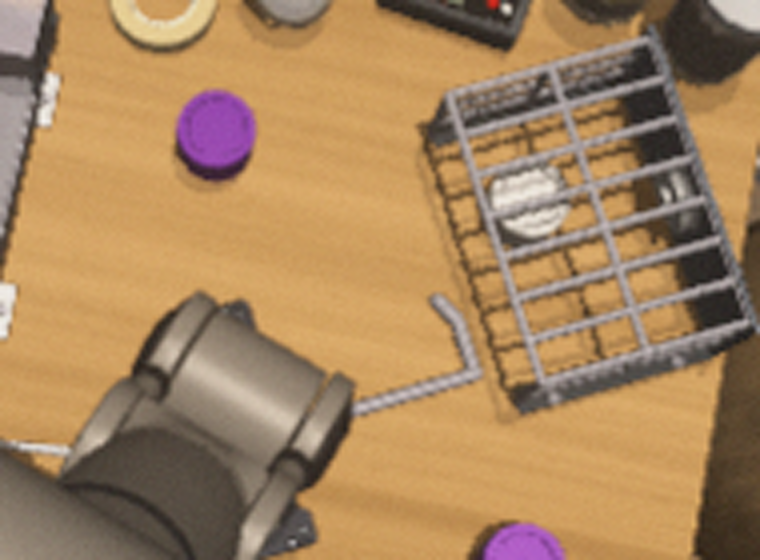

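Bend at (473,376), tip at (437,298), tin lid at (528,202); the rod is just outside the mouth. Converting to guard coordinates.

```bash
cat >>h.py <<'E'
G=np.array([.591,-.219]);gx=np.array([.475,-.879]);gy=np.array([.879,.475])
def w2g(P): d=np.atleast_2d(P)[:,:2]-G;return np.c_[d@gx,d@gy].round(3)
E
python3 - <<'E'
from h import *
S=lambda l:[(200+a/4,140+b/4) for a,b in l]
P=px2w("top",S([(473,376),(437,298),(360,408),(528,202)]),[.014,.014,.014,.062]);print(P.round(3),w2g(P).tolist(), w2g([.4109,-.057]).tolist())
# mouth/side checks: projected guard corners at roof and feet
for z in(.125,.004):
    C=[np.r_[G+a*gx+b*gy,z] for a,b in((0,.1115),(0,-.1115),(.164,.1115),(.164,-.1115))]
    print(((w2px("top",C)-[200,140])*4).round(0).tolist())
E
```

```text
[[ 0.503 -0.233  0.014]
 [ 0.559 -0.193  0.014]
 [ 0.459 -0.15   0.014]
 [ 0.641 -0.244  0.062]] [[-0.029, -0.084], [-0.038, -0.016], [-0.124, -0.084], [0.046, 0.032]] [[-0.228, -0.081]]
[[452.0, 103.0], [542.0, 381.0], [654.0, 47.0], [750.0, 321.0]]
[[434.0, 142.0], [517.0, 400.0], [622.0, 89.0], [709.0, 345.0]]
```

```bash
python3 -m creep '[{"translation":[0,-0.03,0],"twist":[0,0,0],"hand":10},{"translation":[0,-0.06,0],"twist":[0,0,0],"hand":10},{"translation":[0,-0.09,0],"twist":[0,0,0],"hand":10},{"translation":[0,-0.12,0],"twist":[0,0,0],"hand":10},{"translation":[0,-0.145,0],"twist":[0,0,0],"hand":10}]';python3 -m creep '[{"translation":[0,0,0.02],"twist":[0,0,0],"hand":10},{"translation":[0,0,0.04],"twist":[0,0,0],"hand":10},{"translation":[0,0,0.06],"twist":[0,0,0],"hand":10},{"translation":[0,0,0.072],"twist":[0,0,0],"hand":10},{"translation":[0,0,0.075],"twist":[0,0,0],"hand":10}]';python3 p.py
python3 -c "
from h import *
shot('top','c4',200,140,190,140,4)"
```

```text
time: 4.25
tool_pos: [0.4798, -0.1857, 0.0337]
tool_rot: [-2.552, 1.57, -2.054]
contact_force: [0.1, 0.5, -2.4]
opening: 0.0214
time: 4.75
tool_pos: [0.5465, -0.1493, 0.0336]
tool_rot: [-2.297, 1.57, -1.797]
contact_force: [0.3, -0.8, -2.2]
opening: 0.0213
t 4.75 tcp [ 0.5465 -0.1493  0.0336] jaw 28.7 down [-0.    -0.001 -1.   ] F [ 0.3 -0.8 -2.2] open 0.0213
```

View pics/c4.png

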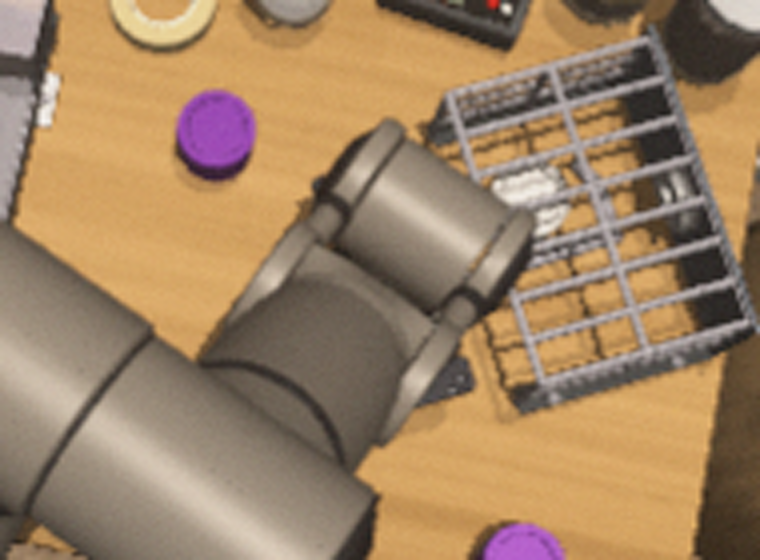

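Tin unmoved at (528,202), with the rod bar visible beside it at about (575,245). Drawing out slowly.

```bash
python3 -m creep '[{"translation":[0,0.01,0],"twist":[0,0,0],"hand":10},{"translation":[0,0.02,0],"twist":[0,0,0],"hand":10},{"translation":[0,0.03,0],"twist":[0,0,0],"hand":10},{"translation":[0,0.038,0],"twist":[0,0,0],"hand":10},{"translation":[0,0.046,0],"twist":[0,0,0],"hand":10}]';python3 -m creep '[{"translation":[0,0.01,0],"twist":[0,0,0],"hand":10},{"translation":[0,0.02,0],"twist":[0,0,0],"hand":10},{"translation":[0,0.03,0],"twist":[0,0,0],"hand":10},{"translation":[0,0.04,0],"twist":[0,0,0],"hand":10},{"translation":[0,0.05,0],"twist":[0,0,0],"hand":10}]';python3 p.py
python3 -c "
from h import *
shot('top','c5',200,140,190,140,4)"
```

```text
time: 5.3
tool_pos: [0.5236, -0.1084, 0.0336]
tool_rot: [-2.521, 1.57, -2.021]
contact_force: [0.4, 0.4, -1.9]
opening: 0.0217
time: 5.8
tool_pos: [0.4992, -0.0637, 0.0337]
tool_rot: [-2.435, 1.57, -1.935]
contact_force: [0.2, -0.3, -1.0]
opening: 0.0217
t 5.8 tcp [ 0.4992 -0.0637  0.0337] jaw 28.6 down [-0.    -0.001 -1.   ] F [ 0.2 -0.3 -1. ] open 0.0217
```

View pics/c5.png

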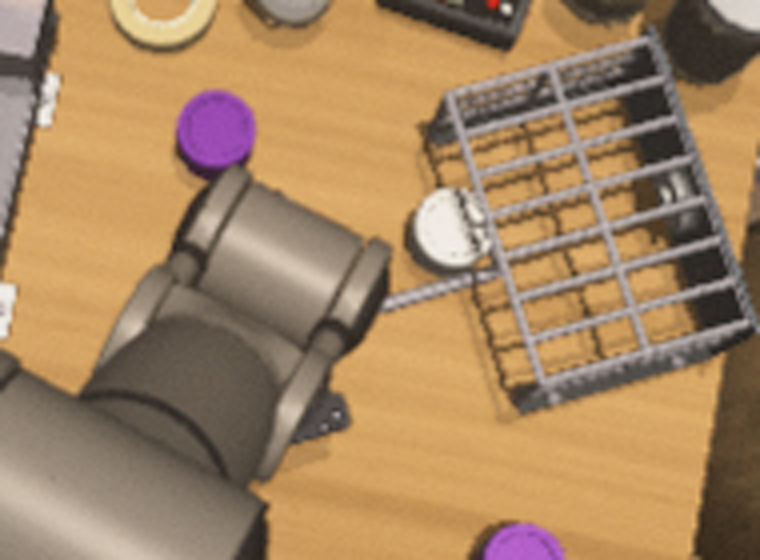

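The tin lid is at (450,228), halfway out and cradled by the hook. I'll pull further, then lower the rod, back the hook off and release it.

```bash
python3 -m creep '[{"translation":[0,0.013,0],"twist":[0,0,0],"hand":10},{"translation":[0,0.026,0],"twist":[0,0,0],"hand":10},{"translation":[0,0.039,0],"twist":[0,0,0],"hand":10},{"translation":[0,0.052,0],"twist":[0,0,0],"hand":10},{"translation":[0,0.065,0],"twist":[0,0,0],"hand":10}]';python3 -m creep '[{"translation":[0,0,0],"twist":[0,0,0],"hand":10},{"translation":[0.001,-0.005,-0.001],"twist":[0,0,0],"hand":10},{"translation":[0.002,-0.01,-0.002],"twist":[0,0,0],"hand":10},{"translation":[0.002,-0.015,-0.002],"twist":[0,0,0],"hand":10},{"translation":[0.002,-0.015,-0.002],"twist":[0,0,0],"hand":45}]';python3 -m creep '[{"translation":[0,0,0],"twist":[0,0,0],"hand":50},{"translation":[0,0,0],"twist":[0,0,0],"hand":50},{"translation":[-0.03,0,0],"twist":[0,0,0],"hand":50},{"translation":[-0.07,0,0],"twist":[0,0,0],"hand":60},{"translation":[-0.12,0,0],"twist":[0,0,0],"hand":80}]';python3 p.py .45,.15,.16,76
```

```text
time: 6.35
tool_pos: [0.4662, -0.0044, 0.0336]
tool_rot: [2.747, 1.568, -3.036]
contact_force: [0.3, -0.4, -2.1]
opening: 0.0216
time: 6.85
tool_pos: [0.4728, -0.0196, 0.032]
tool_rot: [-2.512, 1.57, -2.013]
contact_force: [0.8, -0.7, 0.1]
opening: 0.026
time: 7.35
tool_pos: [0.4718, -0.0196, 0.1521]
tool_rot: [2.656, 1.567, -3.128]
contact_force: [1.3, -0.9, -0.3]
opening: 0.0576
t 7.35 tcp [ 0.4718 -0.0196  0.1521] jaw 28.6 down [-0.004 -0.    -1.   ] F [ 1.3 -0.9 -0.3] open 0.0576
.45,.15,.16,76 -> [-0.0078  0.1594  0.062 ] [-0.827 -0.003 -0.003]
```

```bash
python3 -c "
from h import *
shot('top','c6',150,130,200,145,4)"
```

```text
(no output)
```

View pics/c6.png

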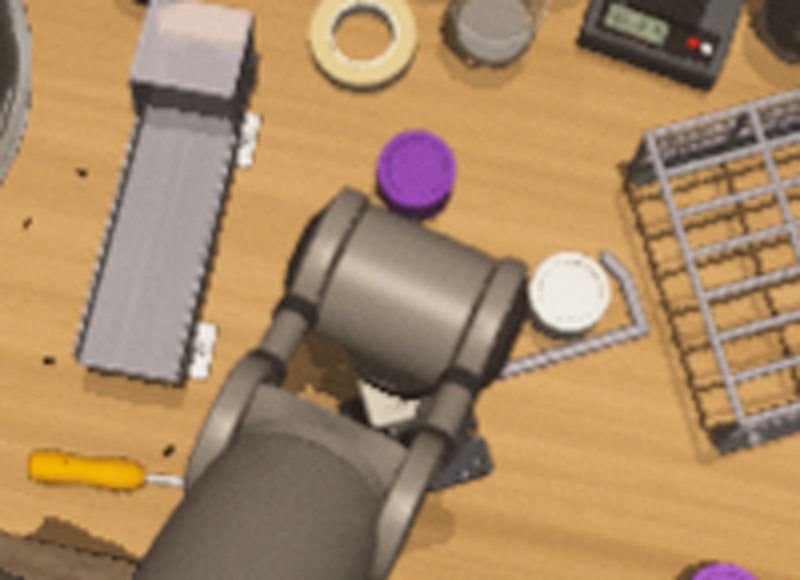

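Tin upright with its lid at (569,291), clear of the guard. The rod lies beside it, bend at (643,325). The chute head edge runs from (78,360) to (188,383).

```bash
python3 - <<'E'
from h import *
from scipy.optimize import least_squares
S=lambda l:np.array([(150+a/4,130+b/4) for a,b in l])
t=px2w("top",S([(569,291)]),[.062]);print("tin",t.round(4),w2g(t))
# channel fit: head wall tops, cover uphill edge top corners, in channel frame
ob=S([(78,360),(188,383),(133,83),(240,103)])
def w(p,P):
    c,s=np.cos(p[2]),np.sin(p[2]);a=np.radians(13)
    P=np.array(P);X=P[:,0]*np.cos(a)+P[:,2]*np.sin(a);Z=.032-P[:,0]*np.sin(a)+P[:,2]*np.cos(a)
    return np.c_[p[0]+c*X-s*P[:,1],p[1]+s*X+c*P[:,1],Z]
M=[(-.255,.042,.022),(-.255,-.042,.022),(-.05,.042,.084),(-.05,-.042,.084)]
f=least_squares(lambda p:(w2px("top",w(p,M))-ob).ravel(),[.683,.195,.05]);print(f.x.round(4),np.degrees(f.x[2]),f.fun.round(1))
for x in(-.18,-.03,-.255):print(x,w(f.x,[(x,0,0)]).round(4))
E
python3 p.py
```

```text
tin [[ 0.575  -0.1295  0.062 ]] [[-0.086  0.028]]
[0.6782 0.1924 0.0436] 2.4961780182975244 [ 0.1 -0.1 -0.1 -1.1  0.   0.9  0.   0.4]
-0.18 [[0.5029 0.1848 0.0725]]
-0.03 [[0.649  0.1911 0.0387]]
-0.255 [[0.4299 0.1816 0.0894]]
t 7.4 tcp [ 0.476  -0.0202  0.1605] jaw 28.6 down [ 0.01  -0.003 -1.   ] F [ 4.4 -0.2  7.2] open 0.0616
```

```bash
python3 p.py .575,-.1295,.15,28.5;python3 -m creep '[{"translation":[0,0,0],"twist":[0,0,0],"hand":100},{"translation":[0,0,0],"twist":[0,0,0],"hand":100},{"translation":[0,0,0],"twist":[0,0,0],"hand":100}]' 20;  python3 p.py .575,-.1295,.15,28.5
```

```text
t 7.4 tcp [ 0.476  -0.0202  0.1605] jaw 28.6 down [ 0.01  -0.003 -1.   ] F [ 4.4 -0.2  7.2] open 0.0616
.575,-.1295,.15,28.5 -> [ 0.0117 -0.1432  0.0344] [0.002 0.007 0.007]
time: 7.7
tool_pos: [0.4753, -0.0202, 0.1592]
tool_rot: [-0.818, 1.563, -0.319]
contact_force: [-0.5, -0.3, 0.1]
opening: 0.0852
t 7.7 tcp [ 0.4753 -0.0202  0.1592] jaw 28.6 down [ 0.007 -0.002 -1.   ] F [-0.5 -0.3  0.1] open 0.0852
.575,-.1295,.15,28.5 -> [ 0.0102 -0.1437  0.0351] [0.002 0.005 0.006]
```

```bash
python3 -m creep '[{"translation":[0.01,-0.05,0.012],"twist":[0,0.005,0.006],"hand":100},{"translation":[0.01,-0.1,0.024],"twist":[0,0.005,0.006],"hand":100},{"translation":[0.01,-0.144,0.035],"twist":[0,0.005,0.006],"hand":100},{"translation":[0.01,-0.144,0.035],"twist":[0,0.005,0.006],"hand":100},{"translation":[0.01,-0.144,0.035],"twist":[0,0.005,0.006],"hand":100}]' 20;  python3 p.py .575,-.1295,.052,28.5
```

```text
time: 8.2
tool_pos: [0.5741, -0.1302, 0.1475]
tool_rot: [2.168, 1.566, 2.666]
contact_force: [-0.4, -0.9, -0.0]
opening: 0.092
t 8.2 tcp [ 0.5741 -0.1302  0.1475] jaw 28.5 down [-0.004  0.002 -1.   ] F [-0.4 -0.9 -0. ] open 0.092
.575,-.1295,.052,28.5 -> [ 0.0955 -0.0002  0.0014] [ 0.001 -0.003 -0.004]
```

```bash
python3 -m creep '[{"translation":[0.03,0,0.001],"twist":[0,-0.003,-0.004],"hand":100},{"translation":[0.06,0,0.001],"twist":[0,-0.003,-0.004],"hand":100},{"translation":[0.085,0,0.001],"twist":[0,-0.003,-0.004],"hand":100},{"translation":[0.095,0,0.001],"twist":[0,-0.003,-0.004],"hand":100},{"translation":[0.095,0,0.001],"twist":[0,-0.003,-0.004],"hand":50}]' 20; python3 -m creep '[{"translation":[0,0,0],"twist":[0,0,0],"hand":50},{"translation":[0,0,0],"twist":[0,0,0],"hand":50},{"translation":[0,0,0],"twist":[0,0,0],"hand":50},{"translation":[0,0,0],"twist":[0,0,0],"hand":50},{"translation":[-0.01,0,0],"twist":[0,0,0],"hand":50}]' 20; python3 p.py .575,-.1295,.2,28.5; python3 -c "
from h import *
print(robot.observe()['qpos'].round(2))"
```

```text
time: 8.7
tool_pos: [0.573, -0.1282, 0.0509]
tool_rot: [2.219, 1.566, 2.718]
contact_force: [-0.6, -0.1, 0.9]
opening: 0.0871
time: 9.2
tool_pos: [0.5724, -0.1281, 0.0606]
tool_rot: [2.249, 1.565, 2.747]
contact_force: [0.3, 0.5, -2.1]
opening: 0.0625
t 9.2 tcp [ 0.5724 -0.1281  0.0606] jaw 28.6 down [-0.006  0.002 -1.   ] F [ 0.3  0.5 -2.1] open 0.0625
.575,-.1295,.2,28.5 -> [-0.1394 -0.0018  0.0011] [ 0.001 -0.004 -0.005]
[-0.35  0.66  1.57  0.    0.92 -0.85]
```

```bash
python3 - <<'E'
s=open('p.py').read()
s=s.replace("x,y,h,j=map(float,a.split(','));j=np","x,y,h,j,l=(list(map(float,a.split(',')))+[0])[:5];j=np").replace("xx=np.array([0,0,-1.]);","l=np.radians(l);xx=-np.array([np.sin(l)*np.sin(j),-np.sin(l)*np.cos(j),np.cos(l)])")
open('p.py','w').write(s)
import numpy as np
j=np.radians(92.5);l=np.radians(13);n=np.array([np.sin(l)*np.sin(j),-np.sin(l)*np.cos(j),np.cos(l)])
f=np.array([.5029,.1848,.0725])
for h in(.0519,.0559,.1209):print(h,(f+h*n).round(4))
E
python3 -m creep '[{"translation":[-0.035,0,0],"twist":[0,0,0],"hand":50},{"translation":[-0.07,0,0],"twist":[0,0,0],"hand":50},{"translation":[-0.105,0,0],"twist":[0,0,0],"hand":50},{"translation":[-0.14,0,0],"twist":[0,0,0],"hand":50},{"translation":[-0.14,0,0],"twist":[0,0,0],"hand":50}]' 20; python3 p.py .5301,.186,.21,92.5,13 .5301,.186,.1903,92.5,13
```

```text
0.0519 [0.5146 0.1853 0.1231]
0.0559 [0.5155 0.1853 0.127 ]
0.1209 [0.5301 0.186  0.1903]
time: 9.7
tool_pos: [0.5754, -0.1292, 0.2067]
tool_rot: [-0.802, 1.567, -0.303]
contact_force: [0.1, -0.2, -0.6]
opening: 0.0621
t 9.7 tcp [ 0.5754 -0.1292  0.2067] jaw 28.6 down [ 0.004 -0.001 -1.   ] F [ 0.1 -0.2 -0.6] open 0.0621
.5301,.186,.21,92.5,13 -> [-0.0038  0.2985  0.1111] [-1.111  0.127  0.207]
.5301,.186,.1903,92.5,13 -> [0.0159 0.2985 0.111 ] [-1.111  0.127  0.207]
```

```bash
python3 -m creep '[{"translation":[-0.004,0.04,0.015],"twist":[-0.14,0.016,0.026],"hand":50},{"translation":[-0.004,0.08,0.03],"twist":[-0.28,0.032,0.052],"hand":50},{"translation":[-0.004,0.12,0.045],"twist":[-0.42,0.048,0.078],"hand":50},{"translation":[-0.004,0.16,0.06],"twist":[-0.56,0.064,0.104],"hand":50},{"translation":[-0.004,0.2,0.075],"twist":[-0.7,0.08,0.13],"hand":50}]' 20; python3 p.py .5301,.186,.1903,92.5,13
```

```text
time: 10.2
tool_pos: [0.5447, 0.0836, 0.2101]
tool_rot: [1.775, 1.423, 2.98]
contact_force: [0.3, -0.3, -0.1]
opening: 0.0626
t 10.2 tcp [0.5447 0.0836 0.2101] jaw 69.2 down [-0.145  0.024 -0.989] F [ 0.3 -0.3 -0.1] open 0.0626
.5301,.186,.1903,92.5,13 -> [0.0241 0.047  0.0911] [-0.405  0.046  0.075]
```

```bash
python3 -m creep '[{"translation":[0,0.016,0.03],"twist":[-0.14,0.015,0.025],"hand":50},{"translation":[0.01,0.032,0.06],"twist":[-0.28,0.03,0.05],"hand":50},{"translation":[0.024,0.047,0.091],"twist":[-0.405,0.046,0.075],"hand":50},{"translation":[0.024,0.047,0.091],"twist":[-0.405,0.046,0.075],"hand":50},{"translation":[0.024,0.047,0.091],"twist":[-0.405,0.046,0.075],"hand":50}]' 20; python3 p.py .5155,.1853,.127,92.5,13
python3 -c "
from h import *
shot('scene','c7',140,80,220,165,3.6)"
```

```text
time: 10.7
tool_pos: [0.5295, 0.1864, 0.1896]
tool_rot: [1.574, 1.343, -3.095]
contact_force: [0.4, 0.1, -0.2]
opening: 0.0628
t 10.7 tcp [0.5295 0.1864 0.1896] jaw 92.5 down [-0.226 -0.011 -0.974] F [ 0.4  0.1 -0.2] open 0.0628
.5155,.1853,.127,92.5,13 -> [ 0.0641 -0.0005 -0.0004] [ 0.    -0.001 -0.001]
```

View pics/c7.png

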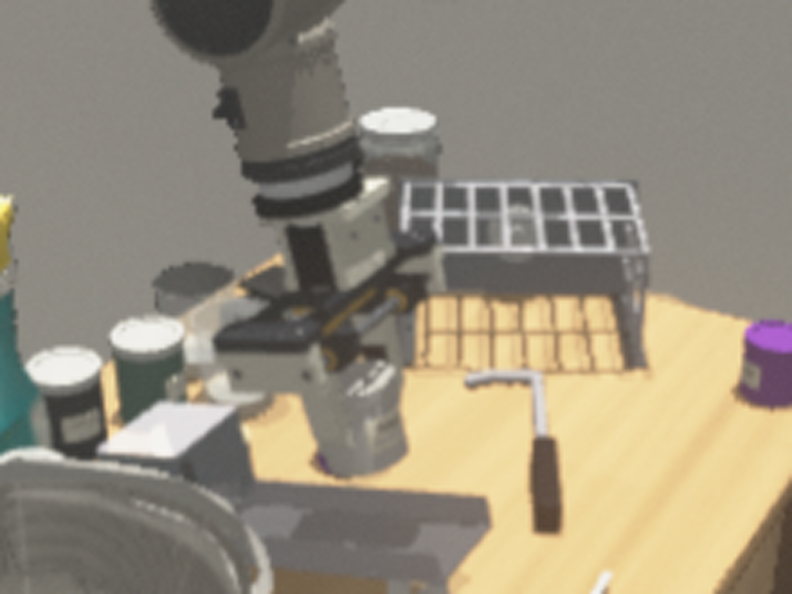

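The tin is held at (360,420), square over the chute, and the rod lies on the bench. I'll lower it until I see contact force.

```bash
python3 -m creep '[{"translation":[0.025,0,0],"twist":[0,0,0],"hand":50},{"translation":[0.045,0,0],"twist":[0,0,0],"hand":50},{"translation":[0.058,0,0],"twist":[0,0,0],"hand":50},{"translation":[0.062,0,0],"twist":[0,0,0],"hand":50},{"translation":[0.062,0,0],"twist":[0,0,0],"hand":50}]' 20;  python3 -m creep '[{"translation":[0.002,0,0],"twist":[0,0,0],"hand":50},{"translation":[0.004,0,0],"twist":[0,0,0],"hand":50},{"translation":[0.004,0,0],"twist":[0,0,0],"hand":50}]'; python3 p.py .5146,.1853,.1231,92.5,13
```

```text
time: 11.25
tool_pos: [0.5191, 0.183, 0.1342]
tool_rot: [1.577, 1.353, -3.096]
contact_force: [2.1, -2.0, 19.9]
opening: 0.0675
time: 11.55
tool_pos: [0.5204, 0.1819, 0.1344]
tool_rot: [1.574, 1.36, -3.102]
contact_force: [-0.6, 1.1, 20.7]
opening: 0.0676
t 11.55 tcp [0.5204 0.1819 0.1344] jaw 92.1 down [-0.209 -0.008 -0.978] F [-0.6  1.1 20.7] open 0.0676
.5146,.1853,.1231,92.5,13 -> [0.0122 0.0032 0.0036] [-0.007  0.001  0.016]
```

Contact came about 12 mm early and the opening grew, so the tin is probably on a wall. I'll lift and check with an overlay of the models.

```bash
python3 -m creep '[{"translation":[-0.01,0,0],"twist":[0,0,0],"hand":50},{"translation":[-0.025,0,0],"twist":[0,0,0],"hand":50},{"translation":[-0.035,0.003,0.003],"twist":[0,0,0.016],"hand":50},{"translation":[-0.035,0.003,0.003],"twist":[0,0,0.016],"hand":50}]' 25; python3 p.py; python3 - <<'E'
from h import *
from scipy.spatial.transform import Rotation as R
s=robot.observe();M=R.from_euler('xyz',s['tool_rot']).as_matrix();p=s['tool_pos']
im=robot.read_camera("scene");x0,y0,w,h,k=170,150,160,120,5
o=cv2.resize(im[y0:y0+h,x0:x0+w],None,fx=k,fy=k,interpolation=cv2.INTER_CUBIC)
def dr(P,c):
    q=((w2px("scene",P)-[x0,y0])*k).astype(np.int32);cv2.polylines(o,[q.reshape(-1,1,2)],False,c,1)
t=np.linspace(0,2*np.pi,40)
for d,r in((.0509,.030),(.0509-.062,.0315)):
    dr(p+d*M[:,0]+r*(np.cos(t)[:,None]*M[:,1]+np.sin(t)[:,None]*M[:,2]),(0,0,255))
def W(P,p=(.6782,.1924,.0436)):
    c,s=np.cos(p[2]),np.sin(p[2]);a=np.radians(13);P=np.array(P);X=P[:,0]*np.cos(a)+P[:,2]*np.sin(a);Z=.032-P[:,0]*np.sin(a)+P[:,2]*np.cos(a)
    return np.c_[p[0]+c*X-s*P[:,1],p[1]+s*X+c*P[:,1],Z]
for y in(.038,-.038):
    dr(W([(-.255,y,0),(-.255,y,.022),(-.05,y,.022),(-.05,y,.084)]),(0,255,0))
dr(W([(-.05,.042,.086),(-.05,-.042,.086),(.028,-.042,.086),(.028,.042,.086),(-.05,.042,.086)]),(255,255,0))
cv2.imwrite("pics/c8.png",o)
E
```

```text
time: 11.95
tool_pos: [0.526, 0.1842, 0.1711]
tool_rot: [1.573, 1.348, -3.105]
contact_force: [0.2, 1.0, -1.7]
opening: 0.0628
t 11.95 tcp [0.526  0.1842 0.1711] jaw 92.0 down [-0.221 -0.008 -0.975] F [ 0.2  1.  -1.7] open 0.0628
```

View pics/c8.png

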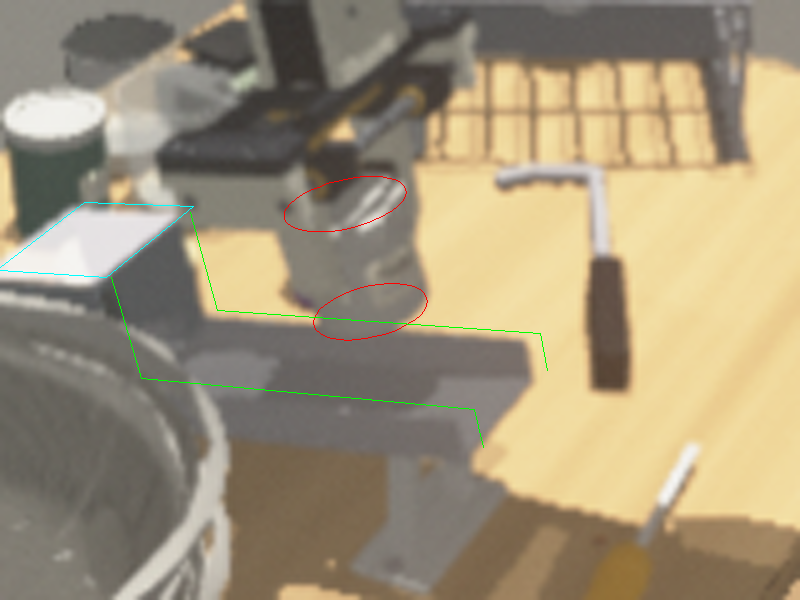

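The walls in the picture sit a few pixels from my model, and the tin seems to have slipped up about 9 mm in the grip. I'll make one composite of the earlier clean views to refit the chute.

```bash
python3 - <<'E'
import cv2,numpy as np
a=cv2.imread("pics/scene0.png");b=cv2.imread("pics/c6.png")
A=a[290:410,230:430]       # 1.5x, 200x120
A=cv2.resize(A,(800,480)[:2],interpolation=cv2.INTER_CUBIC)[:, :]  # 4x => 6x orig
B=b[0:400,60:280]
A=A[:,180:760]
o=np.zeros((480,800,3),np.uint8);o[:480,:580]=A;o[:400,580:]=B
cv2.imwrite("pics/c9.png",o)
E
```

```text
(no output)
```

View pics/c9.png

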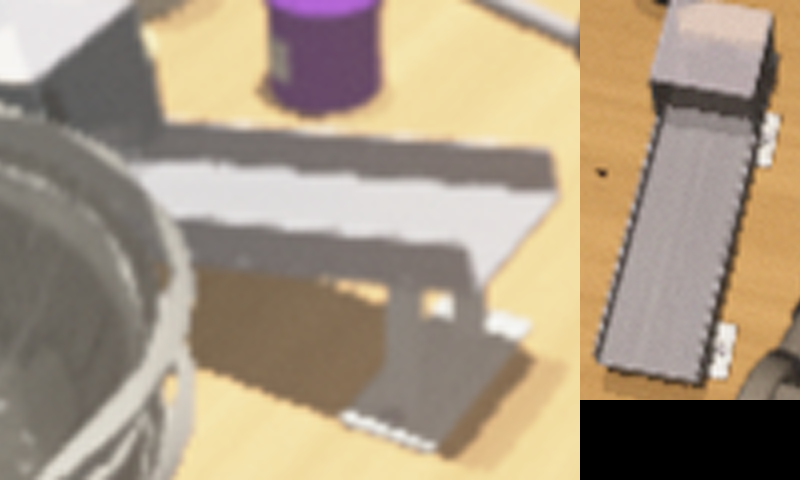

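Scene crop: far wall head corner at (551,150), near wall head corner at (468,245), near head bottom at (480,288). Top: head corners at (598,360) and (704,380).

```bash
python3 - <<'E'
from h import *
from scipy.optimize import least_squares
q=lambda v,s,o:(np.array(v,float)+.5)/s-.5+o
sc=[( (230+(u+180)/4+.5)/1.5-.5,(290+v/4+.5)/1.5-.5) for u,v in [(551,150),(556,190),(468,245),(480,288)]]
P=px2w("scene",sc,[.111,.0894,.111,.0894]);print(P.round(4))
tp=[(150+(60+u-580+.5)/4-.5,130+(v+.5)/4-.5) for u,v in [(598,360),(704,380)]]
print(px2w("top",tp,[.111]*2).round(4))
# line points along walls: scene far top, near top (z from wall-top line)
l=[( (230+(u+180)/4+.5)/1.5-.5,(290+v/4+.5)/1.5-.5) for u,v in [(165,125),(195,222)]]
o,v=ray("scene",l)
# intersect with wall-top plane: z=.111-(x-.434)*tan13
t=(.111+.434*np.tan(np.radians(13))-o[2]-o[0]*np.tan(np.radians(13)))/(v[:,2]+v[:,0]*np.tan(np.radians(13)));print((o+v*t[:,None]).round(4))
l=[(150+(60+u-580+.5)/4-.5,130+(v_+.5)/4-.5) for u,v_ in [(660,115),(755,135)]]
o,v=ray("top",l);t=(.111+.434*np.tan(np.radians(13))-o[2]-o[0]*np.tan(np.radians(13)))/(v[:,2]+v[:,0]*np.tan(np.radians(13)));print((o+v*t[:,None]).round(4))
E
```

```text
[[0.4399 0.1542 0.111 ]
 [0.4381 0.1518 0.0894]
 [0.4369 0.2322 0.111 ]
 [0.4324 0.2298 0.0894]]
[[0.4334 0.2253 0.111 ]
 [0.436  0.1434 0.111 ]]
[[0.6383 0.1634 0.0638]
 [0.5675 0.2395 0.0802]]
[[0.6423 0.2361 0.0629]
 [0.6426 0.1578 0.0628]]
```

```bash
python3 - <<'E'
from h import *
# rod: bend, handle end top centre ; scene (c8: 5x off 170,150) and top (c6: 4x off 150,130)
a=[(170+(u+.5)/5-.5,150+(v+.5)/5-.5) for u,v in [(597,175),(505,178)]]
b=[(150+(u+.5)/4-.5,130+(v+.5)/4-.5) for u,v in [(641,326),(608,258)]]
print(px2w("scene",a,[.0125]*2).round(4));print(px2w("top",b,[.0125]*2).round(4))
# purple tin lid centre: scene0 (1.5x) ~ crop c9 ; top c6
print(px2w("scene",[((356+.5)/1.5-.5,(286+.5)/1.5-.5)],[.062]).round(4),px2w("top",[(150+416.5/4-.5,130+168.5/4-.5)],[.062]).round(4))
# tin held (c8 pose): predicted lid/bottom px
E
```

```text
[[ 0.5607 -0.1851  0.0125]
 [ 0.6133 -0.1496  0.0125]]
[[ 0.5706 -0.1927  0.0125]
 [ 0.62   -0.1558  0.0125]]
[[0.6461 0.0107 0.062 ]] [[0.6474 0.0107 0.062 ]]
```

The top view gives chute centre y of about 0.189–0.190 at the placing point, more once the scene view is counted, so I was 4–5 mm off towards -y. First I'll re-seat the slipped tin on free bench at (0.55, 0.04).

```bash
python3 p.py .55,.04,.18,92.5 ; python3 -m creep '[{"translation":[-0.03,0,0],"twist":[0,0,0],"hand":50},{"translation":[-0.04,0,-0.04],"twist":[0,0,0],"hand":50},{"translation":[-0.04,-0.005,-0.08],"twist":[0,0,0],"hand":50},{"translation":[-0.04,-0.01,-0.12],"twist":[0,0,0],"hand":50},{"translation":[-0.04,-0.015,-0.145],"twist":[0,0,0],"hand":50}]' 25;python3 p.py .55,.04,.15,92.5 .55,.04,.07,92.5
```

```text
t 12.0 tcp [0.5254 0.1842 0.17  ] jaw 92.0 down [-0.223 -0.008 -0.975] F [ 0.4  0.4 -1.2] open 0.0628
.55,.04,.18,92.5 -> [-0.014  -0.0168 -0.1449] [-0.009  0.    -0.225]
time: 12.5
tool_pos: [0.5538, 0.0369, 0.2051]
tool_rot: [1.578, 1.346, -3.102]
contact_force: [-0.2, 0.4, -0.5]
opening: 0.0632
t 12.5 tcp [0.5538 0.0369 0.2051] jaw 91.8 down [-0.223 -0.009 -0.975] F [-0.2  0.4 -0.5] open 0.0632
.55,.04,.15,92.5 -> [ 0.0545 -0.0088  0.0034] [-0.012 -0.    -0.225]
.55,.04,.07,92.5 -> [ 0.1325 -0.0266  0.0035] [-0.012 -0.    -0.225]
```

```bash
python3 -m creep '[{"translation":[0.025,-0.004,0.002],"twist":[-0.01,0,-0.12],"hand":50},{"translation":[0.055,-0.009,0.003],"twist":[-0.012,0,-0.225],"hand":50},{"translation":[0.085,-0.016,0.003],"twist":[-0.012,0,-0.225],"hand":50},{"translation":[0.115,-0.023,0.003],"twist":[-0.012,0,-0.225],"hand":50},{"translation":[0.132,-0.027,0.003],"twist":[-0.012,0,-0.225],"hand":50}]' 20;python3 -m creep '[{"translation":[0,0,0],"twist":[0,0,0],"hand":50},{"translation":[0.006,0,0],"twist":[0,0,0],"hand":50},{"translation":[0.012,0,0],"twist":[0,0,0],"hand":50},{"translation":[0.015,0,0],"twist":[0,0,0],"hand":50}]';python3 p.py
```

```text
time: 13.0
tool_pos: [0.5486, 0.0389, 0.0677]
tool_rot: [1.595, 1.567, -3.074]
contact_force: [0.2, 0.2, -0.8]
opening: 0.063
time: 13.4
tool_pos: [0.5488, 0.0388, 0.0529]
tool_rot: [1.637, 1.568, -3.033]
contact_force: [0.0, 0.3, -1.0]
opening: 0.0633
t 13.4 tcp [0.5488 0.0388 0.0529] jaw 92.5 down [-0.003 -0.    -1.   ] F [ 0.   0.3 -1. ] open 0.0633
```

```bash
for i in 1 2 3 4 5; do python3 -m creep '[{"translation":[0.0025,0,0],"twist":[0,0,0],"hand":50},{"translation":[0.0025,0,0],"twist":[0,0,0],"hand":50}]' 20 | grep -E "pos|force|opening" | tr '\n' ' '; echo; done
```

```text
tool_pos: [0.5491, 0.0386, 0.0508] contact_force: [0.5, -0.0, -0.4] opening: 0.063 
tool_pos: [0.5497, 0.0381, 0.0494] contact_force: [-1.8, -3.1, 6.1] opening: 0.0623 
tool_pos: [0.5508, 0.0375, 0.0488] contact_force: [-2.5, -3.6, 12.6] opening: 0.0622 
tool_pos: [0.5514, 0.037, 0.0484] contact_force: [-4.9, -3.1, 15.3] opening: 0.0623 
tool_pos: [0.5518, 0.0366, 0.0481] contact_force: [-6.0, -2.1, 16.7] opening: 0.0624
```

The tin had not slipped much: bench contact came at TCP z of about 0.050. I'll release so it stands level, then regrip.

```bash
python3 -m creep '[{"translation":[-0.001,0,0],"twist":[0,0,0],"hand":90},{"translation":[-0.003,0,0],"twist":[0,0,0],"hand":90},{"translation":[-0.003,0.002,0.001],"twist":[0,0,0],"hand":90},{"translation":[-0.003,0.002,0.001],"twist":[0,0,0],"hand":50},{"translation":[-0.003,0.002,0.001],"twist":[0,0,0],"hand":50}]' 20; python3 p.py;python3 -m creep '[{"translation":[0,0,0],"twist":[0,0,0],"hand":50},{"translation":[0,0,0],"twist":[0,0,0],"hand":50},{"translation":[0,0,0],"twist":[0,0,0],"hand":50},{"translation":[-0.04,0,0],"twist":[0,0,0],"hand":50},{"translation":[-0.08,0,0],"twist":[0,0,0],"hand":50}]' 20;  python3 - <<'E'
import numpy as np
j=np.radians(93);l=np.radians(13);n=np.array([np.sin(l)*np.sin(j),-np.sin(l)*np.cos(j),np.cos(l)])
f=np.array([.5029,.190,.0725])
for h in(.0515,.0815,.1209):print(h,(f+h*n).round(4))
E
python3 p.py .53,.1914,.19,93,13
```

```text
time: 14.9
tool_pos: [0.5496, 0.0376, 0.0508]
tool_rot: [-2.153, 1.563, -0.539]
contact_force: [1.0, 1.0, -0.1]
opening: 0.0711
t 14.9 tcp [0.5496 0.0376 0.0508] jaw 92.5 down [ 0.007 -0.004 -1.   ] F [ 1.   1.  -0.1] open 0.0711
time: 15.4
tool_pos: [0.548, 0.0381, 0.1304]
tool_rot: [-2.557, 1.566, -0.942]
contact_force: [1.1, 0.4, -1.4]
opening: 0.0625
0.0515 [0.5145 0.1906 0.1227]
0.0815 [0.5212 0.191  0.1519]
0.1209 [0.5301 0.1914 0.1903]
t 15.4 tcp [0.548  0.0381 0.1304] jaw 92.5 down [ 0.003 -0.004 -1.   ] F [ 1.1  0.4 -1.4] open 0.0625
.53,.1914,.19,93,13 -> [-0.0602  0.0112  0.1538] [-0.009 -0.003  0.229]
```

```bash
python3 -m creep '[{"translation":[-0.04,0,0],"twist":[0,0,0.05],"hand":50},{"translation":[-0.075,0.005,0.03],"twist":[0,0,0.15],"hand":50},{"translation":[-0.075,0.008,0.08],"twist":[-0.009,0,0.229],"hand":50},{"translation":[-0.065,0.011,0.12],"twist":[-0.009,-0.003,0.229],"hand":50},{"translation":[-0.06,0.011,0.154],"twist":[-0.009,-0.003,0.229],"hand":50}]' 20; python3 -m creep '[{"translation":[0,0,0],"twist":[0,0,0],"hand":50},{"translation":[0,0,0],"twist":[0,0,0],"hand":50}]' ; python3 p.py .5212,.191,.1519,93,13
```

```text
time: 15.9
tool_pos: [0.5296, 0.1936, 0.189]
tool_rot: [1.568, 1.343, -3.091]
contact_force: [0.6, -0.2, -0.8]
opening: 0.0624
time: 16.1
tool_pos: [0.5292, 0.1942, 0.1885]
tool_rot: [1.57, 1.342, -3.087]
contact_force: [-0.0, -0.1, -1.7]
opening: 0.0624
t 16.1 tcp [0.5292 0.1942 0.1885] jaw 93.1 down [-0.226 -0.012 -0.974] F [-0.  -0.1 -1.7] open 0.0624
.5212,.191,.1519,93,13 -> [ 0.0375 -0.0003 -0.0027] [ 0.002 -0.    -0.002]
```

```bash
python3 -m creep '[{"translation":[0.02,0,-0.003],"twist":[0,0,0],"hand":50},{"translation":[0.037,0,-0.003],"twist":[0,0,0],"hand":50},{"translation":[0.037,0,-0.003],"twist":[0,0,0],"hand":50}]' | grep pos; for i in 1 2 3 4; do python3 -m creep '[{"translation":[0.003,0,0],"twist":[0,0,0],"hand":50},{"translation":[0.003,0,0],"twist":[0,0,0],"hand":50}]' 20 | grep -E "pos|force|opening" | tr '\n' ' '; echo; done; python3 p.py .5145,.1906,.1227,93,13
```

```text
tool_pos: [0.5198, 0.189, 0.1508]
tool_pos: [0.5195, 0.1882, 0.1483] contact_force: [-0.4, -1.1, 0.1] opening: 0.0625 
tool_pos: [0.519, 0.188, 0.1456] contact_force: [-0.8, -0.1, -1.9] opening: 0.0626 
tool_pos: [0.5182, 0.1879, 0.1425] contact_force: [-0.7, -0.1, -0.8] opening: 0.0622 
tool_pos: [0.5172, 0.1879, 0.1391] contact_force: [0.0, -0.7, -1.5] opening: 0.0629 
t 17.2 tcp [0.5172 0.1879 0.1391] jaw 93.0 down [-0.231 -0.013 -0.973] F [ 0.  -0.7 -1.5] open 0.0629
.5145,.1906,.1227,93,13 -> [ 0.0166 -0.0014  0.0028] [-0.001 -0.001 -0.006]
```

```bash
for i in 1 2 3 4 5; do python3 -m creep '[{"translation":[0.003,0,0.0006],"twist":[0,0,0],"hand":50},{"translation":[0.003,0,0.0006],"twist":[0,0,0],"hand":50}]' 20 | grep -E "pos|force|opening" | tr '\n' ' '; echo; done; python3 p.py .5145,.1906,.1227,93,13
```

```text
tool_pos: [0.5161, 0.1885, 0.1357] contact_force: [0.1, 0.7, -2.0] opening: 0.0625 
tool_pos: [0.515, 0.1891, 0.1324] contact_force: [-0.9, -0.1, -1.2] opening: 0.0626 
tool_pos: [0.514, 0.1897, 0.129] contact_force: [-0.4, -0.9, -1.5] opening: 0.0627 
tool_pos: [0.5129, 0.1903, 0.1256] contact_force: [0.5, 0.4, -0.3] opening: 0.0623 
tool_pos: [0.5124, 0.1907, 0.1238] contact_force: [-0.8, -1.0, 6.4] opening: 0.0624 
t 18.2 tcp [0.5124 0.1907 0.1238] jaw 93.0 down [-0.233 -0.014 -0.972] F [-0.8 -1.   6.4] open 0.0624
.5145,.1906,.1227,93,13 -> [ 0.0006 -0.0023 -0.0002] [-0.    -0.002 -0.009]
```

It reached the floor at the expected height. Open and back off upward.

```bash
python3 -m creep '[{"translation":[-0.001,0,0],"twist":[0,0,0],"hand":95},{"translation":[-0.001,0,0],"twist":[0,0,0],"hand":95},{"translation":[-0.001,0,0],"twist":[0,0,0],"hand":95},{"translation":[-0.001,0,0],"twist":[0,0,0],"hand":95}]' 20|tail -2; python3 -m creep '[{"translation":[-0.02,0,0],"twist":[0,0,0],"hand":95},{"translation":[-0.045,0,0],"twist":[0,0,0],"hand":95},{"translation":[-0.07,0,0],"twist":[0,0,0],"hand":95},{"translation":[-0.09,0,0],"twist":[0,0,0],"hand":95}]'; python3 p.py .445,.186,.2,93 .445,.186,.142,93
```

```text
contact_force: [0.5, -0.3, -0.8]
opening: 0.086
time: 19.0
tool_pos: [0.534, 0.192, 0.2133]
tool_rot: [1.578, 1.336, -3.082]
contact_force: [0.1, 0.3, 0.4]
opening: 0.0871
t 19.0 tcp [0.534  0.192  0.2133] jaw 93.0 down [-0.232 -0.014 -0.973] F [0.1 0.3 0.4] open 0.0871
.445,.186,.2,93 -> [ 0.0337  0.0836 -0.0013] [-0.    -0.002 -0.235]
.445,.186,.142,93 -> [ 0.0901  0.0701 -0.0012] [-0.    -0.002 -0.235]
```

```bash
python3 -m creep '[{"translation":[0.015,0.04,-0.001],"twist":[0,0,-0.12],"hand":5},{"translation":[0.034,0.081,-0.001],"twist":[0,0,-0.235],"hand":0},{"translation":[0.034,0.081,-0.001],"twist":[0,0,-0.235],"hand":0},{"translation":[0.034,0.081,-0.001],"twist":[0,0,-0.235],"hand":0},{"translation":[0.034,0.081,-0.001],"twist":[0,0,-0.235],"hand":0}]'; python3 p.py .446,.187,.13,93
```

```text
time: 19.5
tool_pos: [0.4494, 0.1869, 0.2005]
tool_rot: [-1.839, 1.567, -0.216]
contact_force: [-0.1, -0.0, 0.8]
opening: 0.0519
t 19.5 tcp [0.4494 0.1869 0.2005] jaw 93.0 down [ 0.004 -0.001 -1.   ] F [-0.1 -0.   0.8] open 0.0519
.446,.187,.13,93 -> [0.0705 0.0036 0.0004] [ 0.    -0.001  0.004]
```

```bash
python3 -m creep '[{"translation":[0,0.003,0],"twist":[0,0,0.004],"hand":0},{"translation":[0,0.003,0],"twist":[0,0,0.004],"hand":0},{"translation":[0,0.003,0],"twist":[0,0,0.004],"hand":0},{"translation":[0,0.003,0],"twist":[0,0,0.004],"hand":0},{"translation":[0.02,0.003,0],"twist":[0,0,0.004],"hand":0}]' 10; python3 -m creep '[{"translation":[0.02,0,0],"twist":[0,0,0],"hand":0},{"translation":[0.04,0,0],"twist":[0,0,0],"hand":0},{"translation":[0.05,0,0],"twist":[0,0,0],"hand":0},{"translation":[0.05,0,0],"twist":[0,0,0],"hand":0}]'; python3 p.py .446,.187,.13,93
```

```text
time: 20.0
tool_pos: [0.4484, 0.1872, 0.1822]
tool_rot: [-1.586, 1.566, 0.038]
contact_force: [0.3, 0.5, -0.2]
opening: 0.0119
time: 20.4
tool_pos: [0.448, 0.187, 0.131]
tool_rot: [-1.82, 1.568, -0.196]
contact_force: [0.5, -0.6, 0.3]
opening: 0.0004
t 20.4 tcp [0.448 0.187 0.131] jaw 93.0 down [ 0.002 -0.    -1.   ] F [ 0.5 -0.6  0.3] open 0.0004
.446,.187,.13,93 -> [0.001  0.002  0.0001] [ 0.    -0.001  0.002]
```

```bash
for i in 1 2 3; do python3 -m creep '[{"translation":[0.0018,-0.0078,0],"twist":[0,0,0],"hand":0},{"translation":[0.0036,-0.0156,0],"twist":[0,0,0],"hand":0},{"translation":[0.0054,-0.0234,0],"twist":[0,0,0],"hand":0},{"translation":[0.0072,-0.0312,0],"twist":[0,0,0],"hand":0},{"translation":[0.009,-0.039,0],"twist":[0,0,0],"hand":0}]' | grep -E "pos|force" | tr '\n' ' '; echo; done; python3 p.py
```

```text
tool_pos: [0.4879, 0.1891, 0.1222] contact_force: [-0.5, -0.5, -0.2] 
tool_pos: [0.5275, 0.1911, 0.1131] contact_force: [0.1, 1.0, 0.2] 
tool_pos: [0.5671, 0.1932, 0.104] contact_force: [0.1, -0.9, -0.0] 
t 21.9 tcp [0.5671 0.1932 0.104 ] jaw 93.0 down [ 0.003 -0.    -1.   ] F [ 0.1 -0.9 -0. ] open 0.0006
```

```bash
python3 -m creep '[{"translation":[0.0018,-0.0078,0],"twist":[0,0,0],"hand":0},{"translation":[0.0036,-0.0156,0],"twist":[0,0,0],"hand":0},{"translation":[0.0054,-0.0234,0],"twist":[0,0,0],"hand":0},{"translation":[0.0072,-0.0312,0],"twist":[0,0,0],"hand":0},{"translation":[0.008,-0.035,0],"twist":[0,0,0],"hand":0}]' | grep -E "pos|force" | tr '\n' ' '; echo; for i in 1 2 3 4 5; do python3 -m creep '[{"translation":[0.0004,-0.002,0],"twist":[0,0,0],"hand":0},{"translation":[0.0004,-0.002,0],"twist":[0,0,0],"hand":0}]' | grep -E "pos|force" | tr '\n' ' '; echo; done
```

```text
tool_pos: [0.6028, 0.195, 0.0958] contact_force: [-0.3, -0.4, 1.0] 
tool_pos: [0.605, 0.1951, 0.0953] contact_force: [-0.7, 0.4, 0.4] 
tool_pos: [0.6071, 0.1952, 0.095] contact_force: [-0.2, -0.0, 0.7] 
tool_pos: [0.6093, 0.1953, 0.0946] contact_force: [0.0, 0.4, -0.8] 
tool_pos: [0.6115, 0.1954, 0.0942] contact_force: [0.0, 0.5, 0.2] 
tool_pos: [0.6137, 0.1955, 0.0938] contact_force: [0.3, 0.8, 0.3]
```

```bash
for i in 1 2 3 4; do python3 -m creep '[{"translation":[0.0004,-0.0018,0],"twist":[0,0,0],"hand":0},{"translation":[0.0004,-0.0018,0],"twist":[0,0,0],"hand":0}]' | grep -E "pos|force" | tr '\n' ' '; echo; done
```

```text
tool_pos: [0.6158, 0.1956, 0.0934] contact_force: [0.6, 0.7, 0.2] 
tool_pos: [0.6178, 0.1957, 0.0929] contact_force: [-0.4, 0.7, 0.2] 
tool_pos: [0.6198, 0.1957, 0.0925] contact_force: [0.1, -0.2, 0.0] 
tool_pos: [0.6218, 0.1958, 0.092] contact_force: [-0.5, 0.4, 0.3]
```

```bash
for i in 1 2 3 4; do python3 -m creep '[{"translation":[0.0004,-0.0018,0],"twist":[0,0,0],"hand":0},{"translation":[0.0004,-0.0018,0],"twist":[0,0,0],"hand":0}]' | grep -E "pos|force" | tr '\n' ' '; echo; done
python3 - <<'E'
from h import *
im=robot.read_camera("scene");x0,y0,w,h,k=140,170,160,100,4.9
o=cv2.resize(im[y0:y0+h,x0:x0+w],None,fx=k,fy=k,interpolation=cv2.INTER_CUBIC)
cv2.imwrite("pics/c10.png",o);cv2.imwrite("pics/raw10.png",im)
E
```

```text
tool_pos: [0.6225, 0.1959, 0.0916] contact_force: [-4.9, -0.4, 3.6] 
tool_pos: [0.6228, 0.196, 0.0915] contact_force: [-8.2, -1.0, 6.2] 
tool_pos: [0.6229, 0.196, 0.0915] contact_force: [-8.6, -1.4, 7.6] 
tool_pos: [0.6231, 0.196, 0.0916] contact_force: [-7.8, -1.7, 7.7]
```

Contact is a firm 8 N at x=0.6225, which fits the tin against the stop. I'll retract and check with the last view, a composite of both cameras.

```bash
python3 -m creep '[{"translation":[-0.002,0.008,0],"twist":[0,0,0],"hand":0},{"translation":[-0.006,0.025,0],"twist":[0,0,0],"hand":0},{"translation":[-0.03,0.05,0],"twist":[0,0,0],"hand":0},{"translation":[-0.07,0.08,0],"twist":[0,0,0],"hand":0},{"translation":[-0.11,0.11,0],"twist":[0,0,0],"hand":0}]'|head -2; python3 -m creep '[{"translation":[-0.04,0.0,-0.04],"twist":[0,0,0],"hand":0},{"translation":[-0.04,0.02,-0.09],"twist":[0,0,0],"hand":0},{"translation":[-0.04,0.04,-0.14],"twist":[0,0,0],"hand":0},{"translation":[-0.04,0.06,-0.19],"twist":[0,0,0],"hand":0},{"translation":[-0.04,0.08,-0.24],"twist":[0,0,0],"hand":0}]';python3 - <<'E'
from h import *
def W(P,p=(.6856,.1975,.055)):
    c,s=np.cos(p[2]),np.sin(p[2]);a=np.radians(13);P=np.array(P);X=P[:,0]*np.cos(a)+P[:,2]*np.sin(a);Z=.032-P[:,0]*np.sin(a)+P[:,2]*np.cos(a)
    return np.c_[p[0]+c*X-s*P[:,1],p[1]+s*X+c*P[:,1],Z]
t=np.linspace(0,2*np.pi,13)
L=W(np.c_[-.03+.0315*np.cos(t),.0315*np.sin(t),0*t+.062])
out=[]
for n,(x0,y0,w,h) in(("top",(165,115,66,75)),("scene",(160,175,66,75))):
    im=robot.read_camera(n);cv2.imwrite(f"pics/raw_{n}.png",im)
    o=cv2.resize(im[y0:y0+h,x0:x0+w],None,fx=6,fy=6,interpolation=cv2.INTER_CUBIC)
    for q in ((w2px(n,L)-[x0,y0]+.5)*6).astype(int): cv2.circle(o,tuple(int(v) for v in q),1,(0,0,255),-1)
    out.append(o)
cv2.imwrite("pics/c11.png",np.hstack(out))
E
```

```text
time: 25.55
tool_pos: [0.5129, 0.1903, 0.2033]
time: 26.05
tool_pos: [0.4516, -0.0357, 0.245]
tool_rot: [1.806, 1.56, -2.853]
contact_force: [1.8, -0.7, -0.5]
opening: 0.0003
```

View pics/c11.png

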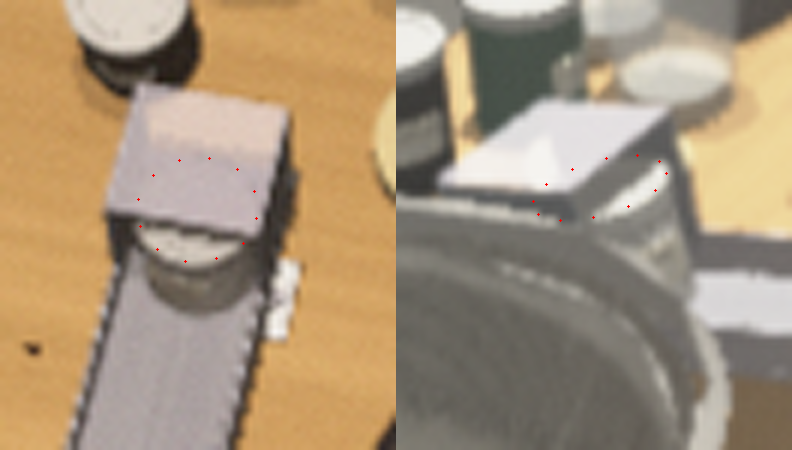

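```bash
python3 - <<'E'
from h import *
def W(P,p):
    c,s=np.cos(p[2]),np.sin(p[2]);a=np.radians(13);P=np.array(P);X=P[:,0]*np.cos(a)+P[:,2]*np.sin(a);Z=.032-P[:,0]*np.sin(a)+P[:,2]*np.cos(a)
    return np.c_[p[0]+c*X-s*P[:,1],p[1]+s*X+c*P[:,1],Z]
for s in(.679,.682,.6856):
  for zr in(.082,.086):
    q=(w2px("top",W([(-.0615,0,.062),(-.06,0,0),(-.05,.04,zr),(-.05,-.04,zr),(.028,.04,.086),(.028,-.04,.086)],(s,.1965,.055)))-[165,115]+.5)*6
    print(s,zr,q.round(0).tolist())
s=robot.observe();print(s['tool_pos'],s['contact_force'])
E
```

```text
0.679 0.082 [[184.0, 273.0], [192.0, 327.0], [110.0, 223.0], [263.0, 247.0], [142.0, 92.0], [292.0, 116.0]]
0.679 0.086 [[184.0, 273.0], [192.0, 327.0], [109.0, 219.0], [263.0, 244.0], [142.0, 92.0], [292.0, 116.0]]
0.682 0.082 [[186.0, 268.0], [194.0, 321.0], [111.0, 218.0], [264.0, 242.0], [143.0, 87.0], [293.0, 110.0]]
0.682 0.086 [[186.0, 268.0], [194.0, 321.0], [111.0, 214.0], [264.0, 238.0], [143.0, 87.0], [293.0, 110.0]]
0.6856 0.082 [[187.0, 261.0], [195.0, 315.0], [113.0, 211.0], [266.0, 235.0], [145.0, 81.0], [294.0, 104.0]]
0.6856 0.086 [[187.0, 261.0], [195.0, 315.0], [113.0, 207.0], [266.0, 231.0], [145.0, 81.0], [294.0, 104.0]]
[ 0.45100748 -0.03892723  0.24497914] [-0.83478053  0.49963814 -0.42891718]
```

```bash
python3 - <<'E'
import cv2
g=cv2.cvtColor(cv2.imread("pics/raw_top.png"),cv2.COLOR_BGR2GRAY)
for c in(195,197,199):print(c,[(r,int(g[r,c])) for r in range(147,172)])
E
```

```text
195 [(147, 188), (148, 184), (149, 185), (150, 184), (151, 173), (152, 117), (153, 82), (154, 139), (155, 189), (156, 188), (157, 191), (158, 174), (159, 121), (160, 88), (161, 120), (162, 114), (163, 94), (164, 94), (165, 96), (166, 96), (167, 140), (168, 164), (169, 167), (170, 169), (171, 167)]
197 [(147, 184), (148, 186), (149, 185), (150, 185), (151, 188), (152, 132), (153, 76), (154, 142), (155, 186), (156, 199), (157, 196), (158, 185), (159, 133), (160, 83), (161, 96), (162, 113), (163, 107), (164, 98), (165, 96), (166, 100), (167, 121), (168, 154), (169, 162), (170, 163), (171, 161)]
199 [(147, 184), (148, 187), (149, 186), (150, 186), (151, 185), (152, 146), (153, 93), (154, 128), (155, 160), (156, 190), (157, 201), (158, 173), (159, 116), (160, 82), (161, 94), (162, 119), (163, 111), (164, 102), (165, 104), (166, 100), (167, 124), (168, 152), (169, 162), (170, 162), (171, 164)]
```

In the top image the lid edge, tin foot and cover edge all match a tin at rest on the stop to within 1–2 mm. Handing in.

```bash
python3 -c "
from cell import robot
print(robot.hand_in())"
```

```text
the job is handed in; nothing more can be done
None
```

I handed the job in at about 26 s on the robot's clock, with the tin under the cover at the escapement stop. It gave no verdict.

**What I did:** I drew the tin out of the guard with the hooked rod. It stood upright on the bench about 86 mm clear of the mouth, and I left the rod lying on the bench. I then stood the tin in the upper chute and pushed it down with closed fingers until the stop answered with about 8 N.

**What went wrong on the way:** My first placing caught a chute wall: contact came about 13 mm too early, at about 20 N. I lifted the tin off, stood it on free bench, regripped it and placed it again about 4 mm to the side.

**Last checks:**
- **Tin:** In the top image the lid edge, tin foot and cover edge agree to about 1–2 mm with an upright tin resting on the stop.
- **Stop position:** The force contact put the stop at x ≈ 0.686 m, the first camera fit at 0.678 m and the final picture at about 0.682–0.683 m. I relied on the tin's position relative to the cover, which does not depend on this figure.
- **Scene camera:** It read the rod 7–9 mm away from where the top camera did, so I trusted the top camera.
- **Push force:** The final push also showed about 7 N upward on the tool, more than the stop alone should give; I did not explain it.
- **Not checked:** I did not measure the tape, screwdriver or marker again at the end. The rod was last seen lying on the bench in the picture taken before the final placing.
- **Robot:** The arm was clear of everything when I handed in.

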